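# Push a tin up its sloping rack into the cradle at the stop

## Task

The food tin lies on its side at the foot of the grey sloping tin rack. With the fingertips behind it, push the tin steadily and slowly up the slope, over the crest and into the cradle against the stop plate at the top, keeping the fingers at its back so that it never runs loose, either shooting ahead or rolling back down; then draw the hand away and leave it resting there. Do not pick up or lift the tin, and leave the two spice jars and the garlic bulb nearby where they are.

Things in the scene. Friction and masses are not known exactly. Their poses are not given: they have to be found in the camera images.
- rack: grey sheet-metal tin rack, one lane, fixed, 246 x 124 mm. Origin on the worktop under the lane; x level, uphill, y across, z up. Guides 118 mm apart inside. Deck rises 8 deg from x=-130, z=10 to a crest at x=44, z=34; then the floor falls at 12 deg to an upright stop plate (face x=112, top 92 mm high). Past the crest the tin rolls into this cradle and stays, centre x=75, z=67.
- deck: sloping deck of the rack, fixed to it. Origin on its upper face, middle of its lower end; x up the slope, y across, z square to the deck. A lip bar at x=6 mm, 11 mm high, keeps the tin at the foot; side guides 29 mm high; crest x=176. Tin centre: x=35, z=38 at the start, z=38 all along the slope, x=210, z=28 when cradled at the stop.
- tin_center (a point): centre of the food tin, a closed cylinder of 75 mm diameter and 110 mm length, 0.3 to 0.6 kg, printed label, lying against the lip bar, its axis along the deck's y; it rolls freely and the smooth deck lets it slip (friction about 0.3). This point is on its axis, half-way along; z of this frame is the axis, x and y turn as it rolls.
- jar_a: spice jar with red lid, 45 mm wide, 106 mm tall, upright on the worktop to the left of the rack, past its stop plate; origin at the centre of its underside. Leave alone.
- jar_c: spice jar with black lid, 40 mm wide, 105 mm tall, upright on the worktop to the left of the rack, past its stop plate; origin at the centre of its underside. Leave alone.
- garlic: garlic bulb, 56 mm, beside the rack on its far side (rack's -y); origin at the centre of its underside. Leave alone.
- tin: the same food tin; origin at the centre of one end face, z along its axis
Not all that is in view belongs to the job. Leave any turquoise look-alike of the tin alone.

How it is judged (in metres and radians):
On the way, in this order (a step that is already met when the one before it is completed fails the run):
1. the tin has been pushed half-way up the slope (x of tin_center in the frame of deck between 0.1 and 0.17 m and z of tin_center in the frame of deck below 0.046 m).
2. the tin is over the crest and down in the cradle against the stop (x of tin_center in the frame of deck above 0.204 m and z of tin_center in the frame of deck below 0.032 m), for 0.2 s.
At the end, for the whole second after the job is handed in: the tin rests untouched in the cradle against the stop: centre within 6 mm of the cradled place along the lane, within 5 mm of its cradled height and 12 mm of mid-lane, axis square to the lane within 0.1 rad; jars and garlic upright within 20 mm of where they stood (all of step 2 and x of tin_center in the frame of deck below 0.217 m and z of tin_center in the frame of deck above 0.022 m and y of tin_center in the frame of deck between -0.012 and 0.012 m and angle between the z axis of tin_center and the y axis of deck, either way round below 0.1 rad and linear speed of tin below 0.01 m/s and distance of each of jar_a, jar_c, garlic from where it was at the start of the episode below 0.02 m and angle between each of jar_a, jar_c, garlic's own z axis and vertical below 0.3 rad).
It fails at once if the tin is lifted more than 12 mm off the deck (z of tin_center in the frame of deck above 0.05 m).
It fails at once if the tin rolls loose on the slope: faster than 0.2 m/s with no finger on it (rolling back, or flung up) (x of tin_center in the frame of deck between 0.045 and 0.168 m and contact force between the fingers and tin below 0.02 N and linear speed of tin above 0.2 m/s).
It fails at once if the tin races along the slope at more than 0.3 m/s, touched or not (x of tin_center in the frame of deck between 0.045 and 0.168 m and linear speed of tin above 0.3 m/s).
It fails at once if the tin leaves the lane (x of tin_center in the frame of deck below 0.015 m or y of tin_center in the frame of deck above 0.03 m or y of tin_center in the frame of deck below -0.03 m).
It fails at once if a spice jar or the garlic is moved more than 20 mm or knocked over (distance of any of jar_a, jar_c, garlic from where it was at the start of the episode above 0.02 m or angle between any of jar_a, jar_c, garlic's own z axis and vertical above 0.3 rad).
It also fails if it takes over 32 s, if anything falls off the work surface, if the arm or the gripper's body presses on something with over 40 N, if the wrist force passes 120 N, or if a joint passes its speed limit or range.

## Robot

A 7-joint arm with a two-finger parallel gripper is mounted at the origin on a cart in front of the work surface, level with it; the furniture and walls round the work are solid. World frame = base frame: x ahead of the robot, y to its left, z up, the work surface at z = 0. Lengths are in mm, angles in rad, forces in N, time in s.
With the tool pointing down it reaches from about 400 to 850 mm from the base axis. Payload 4.5 kg.
Tool frame: the origin (TCP) lies on the mounting face of the last link; the fingertips stand robot.tips_ahead ahead of it and the grasp point (between the pads) lies 155 mm ahead of it (robot.tips_ahead is the distance from the TCP to the fingertips, in mm); z points along the fingers, y is the line along which they close (so a half turn about z gives the same grasp; the last joint's range is limited). The gripper opens to 85 mm and grips with 20 to 120 N. Pads are 22 mm wide; open, the fingers measure 114 mm over their backs; the gripper's body (76 mm by 85 mm) begins 54 mm behind the grasp point. The pads swing forward as they close: fully open they stand 13 mm farther back than shut.
Start: joints at [1.317, 0.689, -0.195, 1.565, 0.157, 0.902, -0.215], TCP at [177.425, -599.298, 404.717] pointing down, gripper open.
Joint ranges: [-3.01, 3.01], [-0.46, 2.08], [-1.47, 1.51], [0.13, 2.56], [-1, 4.14], [0.04, 2.09], [-2.66, 2.66]. Speed limits (rad/s): [2.57, 2.57, 3.14, 3.14, 3.14, 3.14, 3.14].

## Interface

Orientations are given as a unit quaternion [x, y, z, w].
In Python, from bench import robot, cams gives the robot as it stands.
- The arm moves only by the tool carry_out, never from a script. Its arguments are lists of equal length, an entry for each row: "jaw": the opening, from 0 (shut) to 1 (fully open); "slide": the shift along the world's x, y, z normalised to -1 to 1, where 1 is 20 cm, a list of three; "yaw": the turn about the world's z normalised to -1 to 1, where 1 is 180 degrees. In form: {"jaw": [jaw, ...], "slide": [[x, y, z], ...], "yaw": [yaw, ...]}. A call has 1 to 8 rows; each row is the pose to reach, as a shift and turn from the pose commanded when the call began, turning the shorter way round; what a row does not reach only later rows make up. A row lasts 1/12 s, in which the tool goes at most 41.7 mm and 7.16 degrees, less where a joint would pass 70% of its speed; a pose out of reach is approached as far as the arm can. A call with a number of a shift or a turn outside -1 to 1 is refused whole. A call with a gripper value outside its range is refused whole. The fingers move at their own pace and stop on an object; the grip force is fixed at half the most. Time passes only in rows, so rows that repeat a pose let the fingers close. It gives the time, the measured TCP pose, the force, the opening and the grip force at its end, in the units of the state.
- robot.read_state(): the state, without advancing time (a new reading comes with each control period).
- cams.snapshot(name): name is "side" or "top"; returns (picture, depth): 420x560x3 uint8, red, green, blue; 420x560 float32, mm along the optical axis (not along the pixel's ray), 0 where there is no reading.
- cams.camera_info(name): a dict with "K" (3x3 intrinsics, pixels), "cam_to_world" (4x4, takes a point from camera to world coordinates). Camera axes: x right, y down, z forward; pixel columns grow to the right and rows downward; lengths in mm; the calibration is good to about 2 mm. A picture is of the moment at which its call begins. camera_info takes no time and is no camera call.
- robot.sign_off(): hands the job in; it is judged then, once.
The state is a dict: "time_s": time; "joint_pos": joint angles; "joint_vel": joint speeds; "tau": joint torques, N m; "eef_pos": TCP position; "tool_rot": TCP orientation; "contact_force": force on the tool from outside, world axes, zero at the start; "ft_torque": the same for the moment, N m; "grip_width": finger opening in mm; "grasp_force": force on a finger pad.
Only numpy, scipy, OpenCV 4.12 (cv2) and the standard library are available. Lean on these libraries where they do the work, as an engineer would, in place of code of your own. Each camera call takes 0.05 s, during which the arm holds its last target. There are 200 camera calls.

## Working session

There is one attempt and no reset: what is moved stays moved. The work goes in short steps, Python scripts to look and compute and a tool call to move; the robot and the scene stay as the last step left them, time stands still between calls to the robot, and variables do not carry over. Pictures are saved under pics/ and viewed, at most 10 in all, crops included, and the job is handed in when it is done.

Besides the shell and the picture viewer there is one more tool, called as name([rows], argument=value, ...), one row to a line, values as JSON. carry_out: Moves the arm, as the interface text tells. Scaled input: -1 to 1 covers 20 cm each way for a shift and 180 degrees each way for a turn. Its arguments: {"type":"object","properties":{"jaw":{"type":"array"},"slide":{"type":"array"},"yaw":{"type":"array"}},"required":["jaw","slide","yaw"]}

```bash
mkdir -p pics; ls; python3 - <<'E'
from bench import robot,cams
import cv2,numpy as np
s=robot.read_state();print(s, robot.tips_ahead)
for n in("side","top"):
    p,d=cams.snapshot(n);cv2.imwrite(f"pics/{n}0.png",p[:,:,::-1]);np.savez(f"{n}0.npz",p=p,d=d)
    i=cams.camera_info(n);print(n,i["K"],i["cam_to_world"])
E
```

```text
pics
{'time_s': 0.0, 'joint_pos': array([ 1.31680678,  0.69000173, -0.19450434,  1.5663565 ,  0.1573252 ,
        0.90250887, -0.21509816]), 'joint_vel': array([ 2.40861741e-05, -1.18950035e-04,  6.63610952e-04,  2.00901912e-03,
       -5.44325546e-04,  2.27746557e-04,  6.84422784e-04]), 'tau': array([ 7.09563246e-04, -5.39597332e+01, -1.26610368e+00, -1.58539116e+01,
        9.14476375e-03,  9.57798678e-03, -3.05583654e-06]), 'eef_pos': array([ 177.26681271, -598.98574672,  403.86911482]), 'tool_rot': array([ 9.89657678e-01,  1.43446143e-01, -2.14677190e-04, -9.15363475e-04]), 'contact_force': array([-0.38023618, -0.21462724,  1.04697641]), 'ft_torque': array([ 0.0336931 , -0.04628702,  0.02014595]), 'grasp_force': 0.0, 'grip_width': 85.36558718660316} 173.4
side [[484.96134805   0.         279.93119611]
 [  0.         484.96134805 214.26516704]
 [  0.           0.           1.        ]] [[ 8.21039865e-01 -2.60748054e-01  5.07842488e-01  9.34267651e+01]
 [-5.70868137e-01 -3.77760655e-01  7.28976308e-01 -5.83378523e+02]
 [ 1.76375732e-03 -8.88429704e-01 -4.59009313e-01  4.74255720e+02]
 [ 0.00000000e+00  0.00000000e+00  0.00000000e+00  1.00000000e+00]]
top [[517.08973664   0.         279.61569993]
 [  0.         517.08973664 213.76088265]
 [  0.           0.           1.        ]] [[ 2.72841533e-02 -9.91148175e-01  1.29926400e-01  3.69831342e+02]
 [-9.99627441e-01 -2.71495304e-02  2.80759594e-03  7.32994973e+01]
 [ 7.44697156e-04 -1.29954598e-01 -9.91519666e-01  1.27246144e+03]
 [ 0.00000000e+00  0.00000000e+00  0.00000000e+00  1.00000000e+00]]
```

View pics/side0.png

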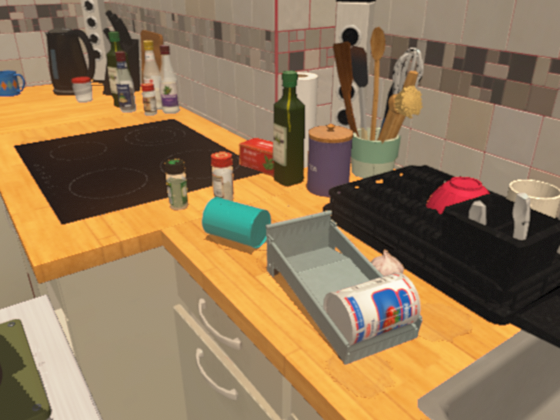

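View pics/top0.png

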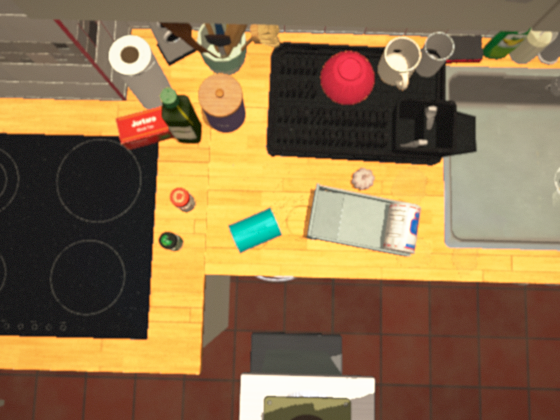

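The side view shows the printed tin in the rack at about (375,308). In the top view the tin is at (403,227), with the rack spanning (310,187) to (420,253) and its stop plate on the left, so uphill is roughly world +y. There are two candidates: the turquoise cylinder at top (255,230), which is the look-alike outside the rack, and the printed-label tin lying in the rack at top (403,227). The printed one fits the description.

```bash
cat > h.py <<'E'
import numpy as np,cv2
from bench import cams
def cloud(n,d):
    i=cams.camera_info(n);K=i["K"];T=np.array(i["cam_to_world"])
    v,u=np.indices(d.shape);c=np.stack([(u-K[0][2])/K[0][0]*d,(v-K[1][2])/K[1][1]*d,d],-1)
    return c@T[:3,:3].T+T[:3,3]
def ray(n,u,v,z):
    i=cams.camera_info(n);K=i["K"];T=np.array(i["cam_to_world"])
    r=T[:3,:3]@np.array([(u-K[0][2])/K[0][0],(v-K[1][2])/K[1][1],1]);return T[:3,3]+r*(z-T[2,3])/r[2]
E
python3 - <<'E'
from h import *
f=np.load("top0.npz");p,d=f["p"],f["d"];c=cloud("top",d)
crop=np.s_[170:270,290:440]
cv2.imwrite("pics/crop.png",cv2.resize(p[crop][:,:,::-1],None,fx=5,fy=5,interpolation=cv2.INTER_CUBIC))
for n in("top","side"):
    f=np.load(n+"0.npz");d=f["d"];c=cloud(n,d);h=cv2.cvtColor(f["p"],cv2.COLOR_RGB2HSV)
    m=(d>0)&(h[...,1]<70)&(c[...,2]>5)&(c[...,2]<130)
    m&=(c[...,0]>400)&(c[...,0]<750)&(c[...,1]>-400)&(c[...,1]<80)
    k,l,st,ce=cv2.connectedComponentsWithStats(m.astype(np.uint8))
    i=1+np.argmax(st[1:,4]);print(n,st[i],c[l==i].min(0),c[l==i].max(0))
    P=c[l==i]
    # rect on xy
    print(cv2.minAreaRect(P[:,:2].astype(np.float32)))
    np.save(n+"P.npy",P)
    t=c[(d>0)&(c[...,2]>60)&(c[...,0]>480)&(c[...,0]<640)&(c[...,1]>-360)&(c[...,1]<-180)&(c[...,2]<110)]
    print("tin",len(t),t.mean(0) if len(t) else 0,np.percentile(t,[1,50,99],axis=0) if len(t) else 0)
# corners of stop plate top z=92, top view
E
```

```text
top [ 307  185  112   71 5294] [ 440.45364269 -247.69522979   12.83953149] [597.00873858  10.69155802  96.68067834]
((519.0050048828125, -121.90675354003906), (253.71876525878906, 124.9668960571289), 81.41429901123047)
tin 994 [ 520.61574106 -211.26502379   82.09987564] [[ 481.42456838 -250.00662561   63.21510298]
 [ 521.01183045 -209.71560076   84.13096009]
 [ 560.81526445 -180.9206859    92.8604562 ]]
side [  345   184   215   164 12792] [ 659.63057917 -385.10711777    5.04705411] [749.99712159  79.84066963 129.96965339]
((700.9981079101562, -152.8716278076172), (89.78729248046875, 464.2830810546875), 1.4136857986450195)
tin 1968 [ 516.71215055 -233.34923468   79.18582316] [[ 480.75717942 -256.30423437   60.82213894]
 [ 516.23046058 -236.50903996   81.87299318]
 [ 555.41953684 -194.33603622   88.65419052]]
```

View pics/crop.png

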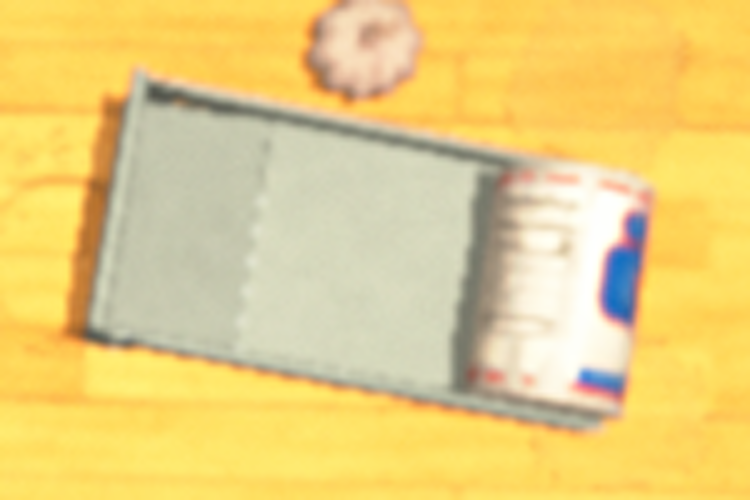

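The crop confirms the printed-label tin at the right (low) end of the lane, with the crest at about crop x=260 and the stop plate on the left. Next I'll refine the lane's heading and centreline.

```bash
python3 - <<'E'
from h import *
a=ray("top",290+143/5,170+78/5,92);b=ray("top",290+98/5,170+335/5,92);print("plate",a,b,np.linalg.norm(a-b),(a+b)/2)
e=(b-a)[:2];print("heading from plate",np.degrees(np.arctan2(-e[0],e[1]))+0, np.degrees(np.arctan2(e[1],e[0])))
P=np.load("topP.npy")
# guides' lines: rect by heading search-free: cv2.minAreaRect with low-z cut
r=cv2.minAreaRect(P[:,:2].astype(np.float32))
for th in(80.5,81.5,82.5):
    u=np.array([np.cos(np.radians(th)),np.sin(np.radians(th))]);l=np.array([-u[1],u[0]])
    x=P[:,:2]@u;y=P[:,:2]@l
    w=[(np.percentile(y[(x>q)&(x<q+20)],[2,98]).round(1)) for q in np.linspace(x.min()+10,x.max()-30,7)]
    print(th,x.min(),x.max(),[list(q) for q in w])
# deck plane & its gradient
f=np.load("top0.npz");c=cloud("top",f["d"]);D=c[170+35:170+62,290+56:290+90].reshape(-1,3)
D=D[(D[:,2]>10)&(D[:,2]<50)];A=np.c_[D[:,:2],np.ones(len(D))];s=np.linalg.lstsq(A,D[:,2],rcond=None)[0]
print("deck grad",np.degrees(np.arctan(np.hypot(*s[:2]))),np.degrees(np.arctan2(s[1],s[0])),len(D),np.std(A@s-D[:,2]))
# tin: cylinder points in both views
for n in("top","side"):
    f=np.load(n+"0.npz");d=f["d"];c=cloud(n,d)
    t=c[(d>0)&(c[...,2]>50)&(c[...,0]>460)&(c[...,0]<590)&(c[...,1]>-300)&(c[...,1]<-170)]
    # axis: ridge fit z-max : y as function of x at high z
    def res(v):
        ct=np.array([v[0],v[1],v[2]]);ax=np.array([np.cos(v[3]),np.sin(v[3]),0]);q=t-ct
        return np.linalg.norm(q-np.outer(q@ax,ax),axis=1)-37.5
    from scipy.optimize import least_squares
    o=least_squares(res,[515,-215,52,np.radians(-9)],loss="soft_l1",f_scale=2)
    ax=np.array([np.cos(o.x[3]),np.sin(o.x[3])]);k=abs(o.fun)<3
    q=(t[:,:2]-o.x[:2])@ax;lo,hi=np.percentile(q,[1,99]);print(n,o.x[:3],np.degrees(o.x[3]),lo,hi,"mid",o.x[:2]+ax*(lo+hi)/2,np.abs(o.fun).mean())
E
```

```text
plate [592.83384617 -11.93559061  92.        ] [472.76540777   6.56886434  92.        ] 121.48598583366692 [532.79962697  -2.68336313  92.        ]
heading from plate 81.2387406120333 171.23874061203333
80.5 -162.26074581357915 92.41103167304543 [[np.float64(-585.6), np.float64(-472.6)], [np.float64(-585.5), np.float64(-472.7)], [np.float64(-592.8), np.float64(-472.3)], [np.float64(-592.3), np.float64(-471.5)], [np.float64(-591.6), np.float64(-471.0)], [np.float64(-591.6), np.float64(-470.7)], [np.float64(-590.9), np.float64(-469.5)]]
81.5 -170.63409409724042 83.01733678216856 [[np.float64(-583.1), np.float64(-470.1)], [np.float64(-583.9), np.float64(-470.9)], [np.float64(-591.5), np.float64(-471.1)], [np.float64(-591.6), np.float64(-471.3)], [np.float64(-591.7), np.float64(-470.9)], [np.float64(-592.2), np.float64(-470.7)], [np.float64(-591.9), np.float64(-470.7)]]
82.5 -178.95546558287 74.36168210338917 [[np.float64(-580.3), np.float64(-467.3)], [np.float64(-582.2), np.float64(-468.8)], [np.float64(-590.0), np.float64(-469.5)], [np.float64(-590.6), np.float64(-470.1)], [np.float64(-591.5), np.float64(-470.7)], [np.float64(-592.5), np.float64(-471.7)], [np.float64(-593.0), np.float64(-471.7)]]
deck grad 7.797819133328849 82.9790035514412 918 2.433407730131688
top [2318.33028229 -472.23472274   50.90280515] -8.126133091456177 -1878.7343803869596 -1778.2278279215068 mid [ 508.2084294  -213.77384379] 1.6014803176928423
side [1299.61092877 -334.3270844    50.33705699] -8.55562170756072 -846.2614764666351 -752.104613553251 mid [ 509.32126729 -215.4330543 ] 0.7067964634964712
```

The lane heading is about 81.4°, and two independent measurements put the rack origin at about (520,-115). The tin fit gives centre z ≈ 50.5 against the expected 52.5, so they agree. I'll move to a point behind the tin, still high, turning the fingers across the lane.

carry_out([
  [1,1,0],
  [1,1,0],
  [1,1,0],
  [1,1,0],
  [1,1,0],
  [1,1,0],
  [1,1,0],
  [1,1,0],
], jaw=[0.5,0.5,0.5,0.5,0.5,0.5,0.5,0.5], yaw=[0.36,0.36,0.36,0.36,0.36,0.36,0.36,0.36])

```text
time_s: 0.77
eef_pos: [383.8, -392.3, 405.4]
tool_rot: [0.794, 0.608, 0.004, 0.0]
contact_force: [0.3, 1.0, -0.2]
grip_width: 42.4
grasp_force: 0.0
```

carry_out([
  [0.585,0.585,0],
  [0.585,0.585,0],
  [0.585,0.585,0],
  [0.585,0.585,-0.3],
  [0.585,0.585,-0.5],
  [0.585,0.585,-0.5],
], jaw=[0.5,0.5,0.5,0.5,0.5,0.5], yaw=[0.042,0.042,0.042,0.042,0.042,0.042])

```text
time_s: 1.27
eef_pos: [495.3, -279.6, 302.0]
tool_rot: [0.757, 0.653, 0.0, -0.001]
contact_force: [-0.7, -0.4, -0.8]
grip_width: 42.5
grasp_force: 0.0
```

```bash
cat > st.py <<'E'
from h import *
from bench import robot
s=robot.read_state();p=s["eef_pos"];q=s["tool_rot"]
u=np.array([.1495,.9888]);l=np.array([-.9888,.1495])
print(s["time_s"],p.round(1),"u",p[:2]@u,"l",p[:2]@l+531.3,"yaw_y",np.degrees(2*np.arctan2(q[1],q[0]))-90,s["contact_force"].round(1),s["grip_width"])
E
python3 st.py
```

```text
1.2667 [ 495.3 -279.6  302. ] u -202.41913510736444 l -0.23410373714239086 yaw_y -8.424964485444022 [-0.7 -0.4 -0.8] 42.451674761073676
```

carry_out([
  [0,0,-0.2],
  [0,0,-0.35],
  [0,0,-0.47],
  [0,0,-0.47],
  [0,0,-0.47],
], jaw=[0.5,0.5,0.5,0.5,0.5], yaw=[0,0,0,0,0])

```text
time_s: 1.68
eef_pos: [494.0, -282.0, 209.8]
tool_rot: [0.758, 0.652, -0.001, -0.001]
contact_force: [0.2, -0.3, 1.0]
grip_width: 42.7
grasp_force: 0.0
```

```bash
python3 st.py; python3 - <<'E'
from h import *
p,d=cams.snapshot("side");cv2.imwrite("pics/s1.png",cv2.resize(p[130:380,240:520,::-1],None,fx=2.4,fy=2.4))
E
```

```text
1.6833 [ 494.  -282.   209.8] u -204.95169401486717 l 0.6465718453249565 yaw_y -8.631958426680157 [ 0.2 -0.3  1. ] 42.74777874580374
```

View pics/s1.png

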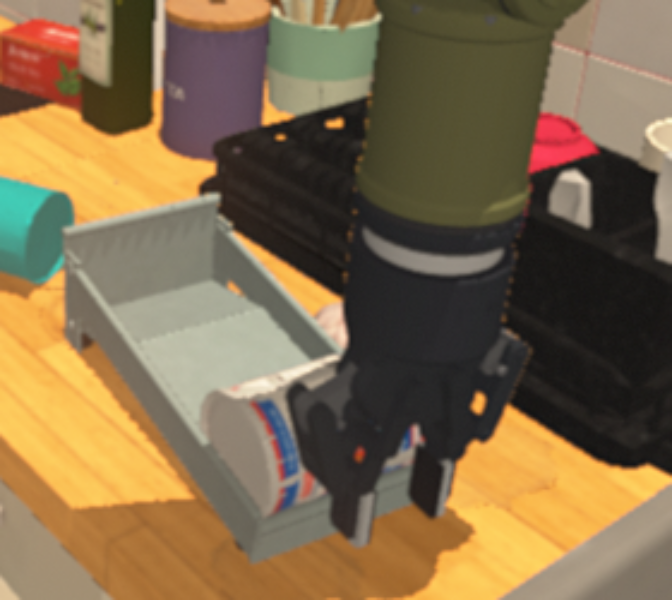

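The picture shows both fingertips behind the tin at crop (350,535) and (430,510), centred in the lane and clear of the rack. Now the slow push, 4 mm per row.

carry_out([
  [0.003,0.02,0.002],
  [0.006,0.04,0.004],
  [0.009,0.06,0.007],
  [0.012,0.08,0.009],
  [0.015,0.1,0.011],
  [0.018,0.12,0.014],
  [0.021,0.14,0.016],
  [0.024,0.16,0.018],
], jaw=[0.5,0.5,0.5,0.5,0.5,0.5,0.5,0.5], yaw=[0,0,0,0,0,0,0,0])

```text
time_s: 2.4
eef_pos: [499.0, -253.0, 215.4]
tool_rot: [0.759, 0.651, -0.002, 0.002]
contact_force: [-1.5, -7.8, 6.5]
grip_width: 43.1
grasp_force: 3.7
```

```bash
python3 st.py
```

```text
2.4 [ 499.  -253.   215.4] u -175.55067566345554 l 0.049776074735177644 yaw_y -8.809345607703236 [-1.5 -7.8  6.5] 43.09355242030434
```

Contact is made with a moderate force (about 8 N), so I'll carry on.

carry_out([
  [0.003,0.02,0.002],
  [0.006,0.04,0.004],
  [0.009,0.06,0.007],
  [0.012,0.08,0.009],
  [0.015,0.1,0.011],
  [0.018,0.12,0.014],
  [0.021,0.14,0.016],
  [0.024,0.16,0.018],
], jaw=[0.5,0.5,0.5,0.5,0.5,0.5,0.5,0.5], yaw=[0,0,0,0,0,0,0,0])

```text
time_s: 3.07
eef_pos: [503.9, -221.1, 219.0]
tool_rot: [0.759, 0.651, -0.002, 0.002]
contact_force: [-0.8, -6.6, 5.5]
grip_width: 42.9
grasp_force: 3.7
```

```bash
python3 st.py; python3 - <<'E'
from h import *
p,d=cams.snapshot("side");cv2.imwrite("pics/s2.png",cv2.resize(p[130:380,240:520,::-1],None,fx=2.4,fy=2.4))
E
```

```text
3.0667 [ 503.9 -221.1  219. ] u -143.277693872574 l 0.019858813132373143 yaw_y -8.830386186458142 [-0.8 -6.6  5.5] 42.939838346403064
```

View pics/s2.png

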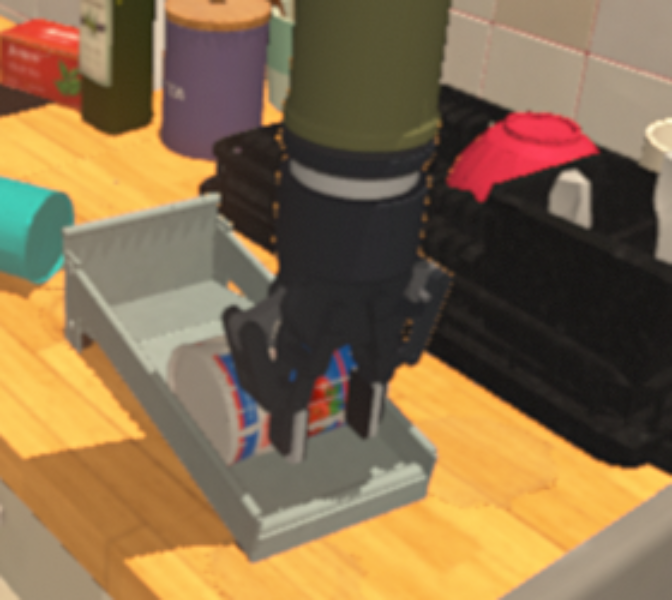

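The tin (crop 215,400) is rolling squarely up the lane with both fingers at its back.

carry_out([
  [0.003,0.02,0.002],
  [0.006,0.04,0.004],
  [0.009,0.06,0.007],
  [0.012,0.08,0.009],
  [0.015,0.1,0.011],
  [0.018,0.12,0.014],
  [0.021,0.14,0.016],
  [0.024,0.16,0.018],
], jaw=[0.5,0.5,0.5,0.5,0.5,0.5,0.5,0.5], yaw=[0,0,0,0,0,0,0,0])

```text
time_s: 3.78
eef_pos: [508.6, -188.7, 222.3]
tool_rot: [0.759, 0.651, -0.001, 0.002]
contact_force: [-1.2, -7.3, 5.4]
grip_width: 42.5
grasp_force: 3.7
```

carry_out([
  [0.003,0.02,0.002],
  [0.006,0.04,0.004],
  [0.009,0.06,0.007],
  [0.012,0.08,0.009],
  [0.015,0.1,0.011],
  [0.018,0.12,0.014],
  [0.021,0.14,0.016],
  [0.024,0.16,0.018],
], jaw=[0.5,0.5,0.5,0.5,0.5,0.5,0.5,0.5], yaw=[0,0,0,0,0,0,0,0])

```text
time_s: 4.45
eef_pos: [513.4, -156.7, 225.9]
tool_rot: [0.759, 0.651, -0.002, 0.002]
contact_force: [-1.3, -7.8, 7.0]
grip_width: 42.4
grasp_force: 3.8
```

```bash
python3 st.py
```

```text
4.45 [ 513.4 -156.7  225.9] u -78.21598509488875 l 0.2275859852522899 yaw_y -8.822333909869798 [-1.3 -7.8  7. ] 42.38961350764096
```

carry_out([
  [0.0025,0.016,0.002],
  [0.005,0.032,0.004],
  [0.007,0.048,0.005],
  [0.01,0.064,0.007],
  [0.012,0.08,0.008],
  [0.0145,0.096,0.01],
  [0.017,0.112,0.011],
  [0.019,0.128,0.012],
], jaw=[0.5,0.5,0.5,0.5,0.5,0.5,0.5,0.5], yaw=[0,0,0,0,0,0,0,0])

```text
time_s: 5.12
eef_pos: [517.2, -131.2, 228.3]
tool_rot: [0.759, 0.651, -0.002, 0.002]
contact_force: [-1.6, -6.9, 5.6]
grip_width: 42.7
grasp_force: 3.9
```

carry_out([
  [0.0015,0.01,0.001],
  [0.003,0.02,0.002],
  [0.0045,0.03,0.003],
  [0.006,0.04,0.003],
  [0.0075,0.05,0.003],
  [0.009,0.06,0.003],
  [0.0105,0.07,0.003],
  [0.012,0.08,0.003],
], jaw=[0.5,0.5,0.5,0.5,0.5,0.5,0.5,0.5], yaw=[0,0,0,0,0,0,0,0])

```text
time_s: 5.78
eef_pos: [519.8, -112.1, 228.2]
tool_rot: [0.758, 0.652, 0.0, -0.0]
contact_force: [1.0, 0.2, -0.6]
grip_width: 42.8
grasp_force: 0.0
```

```bash
python3 st.py; python3 - <<'E'
from h import *
p,d=cams.snapshot("side");cv2.imwrite("pics/s3.png",cv2.resize(p[130:380,240:520,::-1],None,fx=2.4,fy=2.4))
E
```

```text
5.7833 [ 519.8 -112.1  228.2] u -33.116233180626196 l 0.5491009232184751 yaw_y -8.644116906661864 [ 1.   0.2 -0.6] 42.781379657720684
```

View pics/s3.png

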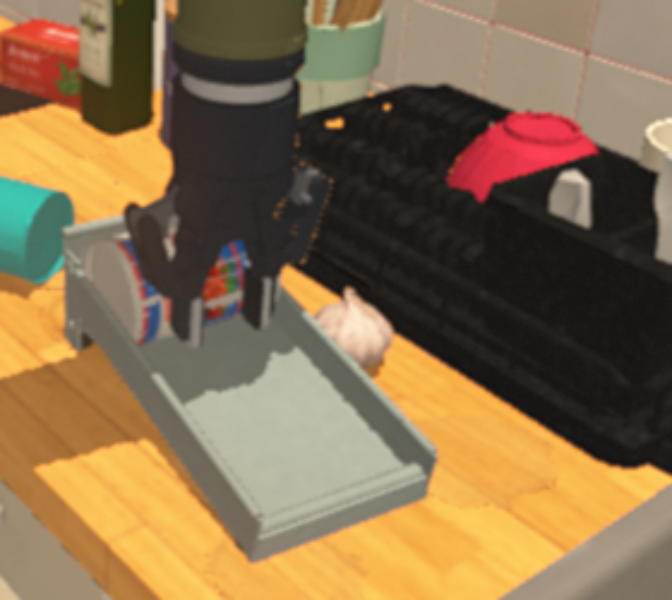

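The tin (crop 120,290) has gone over the crest into the cradle and the force has dropped to zero. I'll follow it gently, staying just short of pressing.

carry_out([
  [0.0015,0.01,0.001],
  [0.003,0.02,0.002],
  [0.0045,0.03,0.003],
  [0.006,0.04,0.003],
  [0.0075,0.05,0.004],
  [0.009,0.06,0.005],
  [0.0105,0.07,0.006],
  [0.0115,0.075,0.007],
], jaw=[0.5,0.5,0.5,0.5,0.5,0.5,0.5,0.5], yaw=[0,0,0,0,0,0,0,0])

```text
time_s: 6.5
eef_pos: [522.2, -97.3, 229.6]
tool_rot: [0.758, 0.652, 0.0, -0.0]
contact_force: [-0.9, -0.4, -0.1]
grip_width: 42.7
grasp_force: 0.0
```

```bash
python3 st.py
```

```text
6.5 [522.2 -97.3 229.6] u -18.13127733375153 l 0.3953627326101241 yaw_y -8.63425799214373 [-0.9 -0.4 -0.1] 42.679643809469134
```

No contact, so the tin is resting by itself. Now I'll draw the hand back and up.

carry_out([
  [-0.015,-0.1,0],
  [-0.03,-0.2,0],
  [-0.045,-0.3,0.1],
  [-0.06,-0.4,0.25],
  [-0.09,-0.55,0.4],
  [-0.12,-0.7,0.55],
  [-0.15,-0.85,0.7],
  [-0.15,-0.9,0.8],
], jaw=[0.5,0.5,0.5,0.5,0.5,0.5,0.5,0.5], yaw=[0,0,0,0,0,0,0,0])

```text
time_s: 7.17
eef_pos: [490.1, -282.7, 391.6]
tool_rot: [0.761, 0.649, -0.001, 0.001]
contact_force: [0.8, -0.5, -0.9]
grip_width: 43.0
grasp_force: 0.0
```

```bash
python3 st.py; python3 - <<'E'
from h import *
from scipy.optimize import least_squares
for n in("side","top"):
    p,d=cams.snapshot(n);c=cloud(n,d)
    if n=="side":cv2.imwrite("pics/s4.png",cv2.resize(p[130:380,140:480,::-1],None,fx=2.2,fy=2.2))
    u=np.array([.1495,.9888]);l=np.array([-.9888,.1495])
    X=c[...,:2]@u+36;Y=c[...,:2]@l+531.3
    m=(d>0)&(X>30)&(X<108)&(abs(Y)<52)&(c[...,2]>72)&(c[...,2]<112)
    t=np.c_[X[m],Y[m],c[...,2][m]]
    def res(v):
        ax=np.array([np.sin(v[2]),np.cos(v[2]),0]);q=t-[v[0],0,v[1]]
        return np.linalg.norm(q-np.outer(q@ax,ax),axis=1)-37.5
    o=least_squares(res,[75,67,0],loss="soft_l1",f_scale=2);print(n,len(t),"rack x,z,skew",o.x,np.percentile(t[:,1],[1,99]))
E
```

```text
7.1667 [ 490.1 -282.7  391.6] u -206.30766334747148 l 4.40586909481658 yaw_y -9.02900370182958 [ 0.8 -0.5 -0.9] 43.013106821129576
side 1823 rack x,z,skew [ 7.49163638e+01  6.47398887e+01 -4.23410967e-04] [-51.00034143  51.28820546]
top 1274 rack x,z,skew [ 7.66614699e+01  6.53297307e+01 -1.92792551e-03] [-50.75170104  50.84540291]
```

View pics/s4.png

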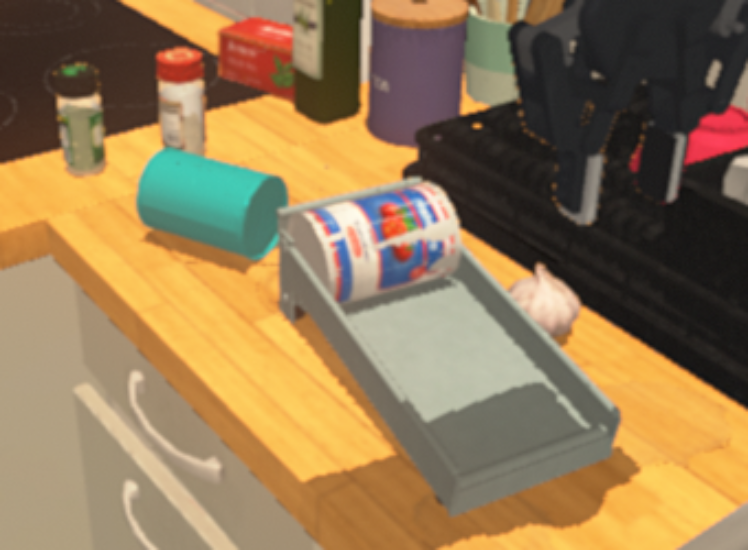

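The tin (crop 380,240) rests square in the cradle against the stop. The fit puts its centre at rack x ≈ 75 to 77 and z ≈ 65, with no skew. The jars and garlic are where they were and the hand is clear.

```bash
python3 -c "
from bench import robot
print(robot.sign_off())"
```

```text
the job is handed in; nothing more can be done
None
```

The tin was pushed up the slope and over the crest, and it now rests square in the cradle against the stop. The hand is clear, the jars and garlic look unmoved, and the job was handed in at about 7 s of the 32 s allowed; no verdict came back.

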